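# Check the pen tonometer on the practice eye

### The job

Lift the white pen tonometer out of its charging dock and set its steel tip on the black pupil of the green practice eye, with the pen square to the eye (in line with the eye's leaning axis), pressing gently until the eye has sunk about halfway through its 12 mm of spring travel. The program finishes while the gripper still holds the pen steadily there. Leave the orange practice eye untouched and do not disturb the eye-drop bottle, phone or mouse.

Things in the scene. Friction and masses are not known exactly. Their poses are not given: they have to be found in the camera images.
- probe: pen tonometer, loose, 110 g nominal, 125 mm long, standing tip down in the dock. Origin at the tip; z runs from the tip up along the pen. From the tip: steel pin 6 mm thick with round end up to 12 mm, navy nose (17 mm thick at most) to 35 mm, navy collar 34 mm across from 35 to 40 mm, then a white square handle 24 x 24 mm with flats facing its x and y, from 40 to 125 mm. In the dock the collar rests on the dock's top, so the handle stands 55 to 140 mm above the table.
- probe_tip (a point): end of the pen's round steel tip (same place and axes as the pen's origin)
- dock: charging dock, fixed: white block 90 x 76 x 50 mm with a navy plinth, a dark strip on its -x edge. Origin: centre of its underside, z up. The pen stands in a round hole 21 mm wide and 42 mm deep at the centre of its top; lift it straight up at least 40 mm to clear
- stand_green: green practice eye's stand, fixed: white foot 90 x 80 x 14 mm, short post, and a cup in green (46 mm across) leaning 20 degrees from the vertical towards the foot's -x side, holding a white eyeball 34 mm across with its iris in green (21 mm) and a black pupil (10 mm). Origin: centre of the foot's underside, z up. This is the eye to be checked.
- green_pupil (a point): centre of the green eye's black pupil, the highest point of its dome along the eye's axis; moves with the eye. z points outward along the eye's leaning axis (20 degrees from vertical). With the eye up it lies 88 mm above the table and 16 mm from the foot's centre towards the foot's -x side
- eye_green (a joint): how far the green eye has been pressed into its cup along its axis, m: 0 up (start), 0.012 bottomed; spring 200 N/m, about 0.2 N to start it moving, so 1.3 N halfway, 2.5 N at the bottom
- stand_orange: orange practice eye's stand, fixed: white foot 90 x 80 x 14 mm, short post, and a cup in orange (46 mm across) leaning 20 degrees from the vertical towards the foot's -x side, holding a white eyeball 34 mm across with its iris in orange (21 mm) and a black pupil (10 mm). Origin: centre of the foot's underside, z up. Same make as the green one, its own spring; not to be touched.
- drops: eye-drop bottle, loose, 28 mm across, 65 mm tall, amber, white label and cap; origin at the centre of its underside
- phone: black phone, loose, lying flat, 150 x 72 x 9 mm, long along its x; origin at the centre of its underside
- mouse: black computer mouse without cable, loose, 100 x 58 x 32 mm, long along its x; origin at the centre of its underside
There are look-alikes about, which are no part of the job. There is more than one size of the probe; the job needs the smallest.

How it is judged:
By the outcome, as a careful person would: the job done as asked, in the order asked, and still so for the second after the job is handed in, while the arm keeps its last pose, push and grip.
It also fails if it takes over 38 s, if anything falls off the work surface, if the arm or the gripper's body presses on something with over 40 N, if the wrist force passes 120 N, or if a joint passes its speed limit or range.

### The arm

A 6-joint arm with a two-finger parallel gripper is mounted at the origin on the work surface. World frame = base frame: x ahead of the robot, y to its left, z up, the work surface at z = 0. Lengths are in m, angles in degrees, forces in N, time in s.
With the tool pointing down it reaches from about 0.25 to 0.775 m from the base axis. Payload 8.9 kg.
Tool frame: the origin (TCP) lies midway between the tips of the shut fingers; the grasp point (between the pads) lies 19 mm behind it; z points along the fingers, y is the direction in which the jaws open and shut (so a half turn about z gives the same grasp; the last joint's range is limited). The gripper opens to 85 mm and grips with 20 to 120 N. Pads are 22 mm wide; open, the fingers measure 114 mm over their backs; the gripper's body (76 mm by 85 mm) begins 54 mm behind the grasp point. The pads swing forward as they close: fully open they stand 13 mm farther back than shut.
Start: joints at [60.43, 16.656, -8.789, 64.555, 0, 82.019], TCP at [0.193, 0.488, 0.231] pointing down, gripper open.
Joint ranges: [-144.48, 144.48], [-52.06, 99.96], [-74.48, 78.29], [-112.23, 115.85], [-86.99, 84.42], [-180, 180]. Speed limits (degrees/s): [127.2, 127.2, 159.86, 180, 180, 180].

### API

Orientations are given as [roll, pitch, yaw] about the fixed x, y, z axes, in that order (R = Rz(yaw) Ry(pitch) Rx(roll)).
In Python, from station import arm gives the robot as it stands.
- The arm moves only by the tool step_arm, never from a script. Its argument "steps" is a list of rows, each an object of numbers: "dx", "dy", "dz": the shift along the tool's x, y, z in m; "yaw": the turn about the tool's z in degrees; "jaw": the finger opening in m, from 0 to 0.0854. In form: [{"dx": .., "dy": .., "dz": .., "yaw": .., "jaw": ..}, ...]. A call has 1 to 8 rows; each row is the pose to reach, as a shift and turn from the pose commanded when the call began, along the tool's axes at that moment; what a row does not reach only later rows make up. A row lasts 1/8 s, in which the tool goes at most 62.5 mm and 10.7 degrees, less where a joint would pass 70% of its speed; a pose out of reach is approached as far as the arm can. A call with a gripper value outside its range is refused whole. The fingers move at their own pace and stop on an object; the grip force is fixed at half the most. Time passes only in rows, so rows that repeat a pose let the fingers close. It gives the time, the measured TCP pose, the force and the opening at its end, in the units of the state.
- arm.sense(): the state, without advancing time (a new reading comes with each control period).
- arm.capture(name): name is "scene" or "top" or "wrist"; returns (picture, depth): 420x560x3 uint8, blue, green, red; 420x560 float32, m along the optical axis (not along the pixel's ray), 0 where there is no reading.
- arm.camera_model(name): a dict with "fov_y" (degrees; the focal length in pixels is half the picture's height over the tangent of half this angle, whatever the lens; pixels are square), "cx", "cy" (the principal point, pixels), "camera_from_world" (4x4, takes a point from world to camera coordinates); the wrist camera has in their place "mount" (4x4, takes a point from camera to tool coordinates, whose origin is the TCP and whose axes are the flange's). Camera axes: x right, y up, looking along -z (the intrinsics and any distortion apply to the point x, -y, -z); pixel columns grow to the right and rows downward; lengths in m; the calibration is good to about 2 mm. The wrist camera is an equidistant fisheye: a pixel r from the principal point sees the ray r / f radians off the axis. A picture is of the moment at which its call begins: read the wrist's pose just before it. camera_model takes no time and is no camera call.
- arm.finish_job(): hands the job in, once; it reports no verdict.
The state is a dict: "time_s": time; "joint_pos": joint angles; "dq": joint speeds; "effort": joint torques, N m; "position": TCP position; "orientation": TCP orientation; "wrist_force": force on the tool from outside, world axes, zero at the start; "wrist_torque": the same for the moment, N m; "finger_gap": finger opening in m.
Only numpy, scipy, OpenCV 4.12 (cv2) and the standard library are available. Lean on these libraries where they do the work, as an engineer would, in place of code of your own. Each camera call takes 0.05 s, during which the arm holds its last target. There are 200 camera calls.

## Working session

There is one attempt and no reset: what is moved stays moved. The work goes in short steps, Python scripts to look and compute and a tool call to move; the robot and the scene stay as the last step left them, time stands still between calls to the robot, and variables do not carry over. Pictures are saved under pics/ and viewed, about 8 in all and at most 12, crops included, and the job is handed in when it is done.

Besides the shell and the picture viewer there is one more tool, called after "Call:" as name([rows], argument=value, ...), one row to a line, values as JSON. step_arm: Moves the arm, as the interface text tells. Its arguments: {"type":"object","properties":{"steps":{"type":"array","items":{"type":"object","properties":{"dx":{"type":"number"},"dy":{"type":"number"},"dz":{"type":"number"},"yaw":{"type":"number"},"jaw":{"type":"number"}}}}},"required":["steps"]}

```bash
ls; mkdir -p pics; python3 - <<'E'
from station import arm
import cv2,numpy as np
print(arm.sense())
for n in("scene","top","wrist"):
    m=arm.camera_model(n);print(n,{k:np.round(v,4).tolist() for k,v in m.items()})
    p,d=arm.capture(n);cv2.imwrite(f"pics/{n}0.png",p);np.save(f"pics/{n}0.npy",d)
a=cv2.imread("pics/scene0.png");b=cv2.imread("pics/top0.png")
cv2.imwrite("pics/a.png",b)
E
```

```text
pics
{'time_s': 0.0, 'joint_pos': array([ 6.04299508e+01,  1.66895462e+01, -8.83017987e+00,  6.45549258e+01,
        8.59282020e-04,  8.20175090e+01]), 'dq': array([ 0.00374696,  0.02006231,  0.09552619, -0.0594491 , -0.01348451,
       -0.01133718]), 'effort': array([ 2.94183366e-03, -5.37148082e+01,  3.31366754e+01,  1.61290169e-02,
       -9.43187911e-05, -7.43892372e-06]), 'position': array([0.19294649, 0.48779505, 0.2307325 ]), 'orientation': array([-1.79926191e+02, -1.12178962e-02,  1.58412434e+02]), 'wrist_force': array([-1.3188372 ,  0.47346029, -0.2924513 ]), 'wrist_torque': array([ 0.0164046,  0.0423476, -0.0432308]), 'finger_gap': 0.0851021589021774}
scene {'fov_y': 56.6548, 'cx': 279.3929, 'cy': 210.178, 'camera_from_world': [[0.4131, 0.9105, -0.019, -0.1787], [-0.4764, 0.2338, 0.8476, 0.237], [0.7762, -0.3411, 0.5303, -1.3599], [0.0, 0.0, 0.0, 1.0]]}
top {'fov_y': 52.9897, 'cx': 278.2548, 'cy': 211.0401, 'camera_from_world': [[0.0036, -0.9999, 0.0154, -0.0922], [0.9948, 0.0052, 0.1014, -0.5999], [-0.1015, 0.015, 0.9947, -0.9426], [0.0, 0.0, 0.0, 1.0]]}
wrist {'fov_y': 65.7065, 'cx': 281.5701, 'cy': 210.7256, 'mount': [[-0.001, 0.9579, 0.2872, 0.0742], [1.0, 0.0011, -0.0003, 0.0004], [-0.0006, 0.2872, -0.9579, -0.1427], [0.0, 0.0, 0.0, 1.0]]}
```

View pics/top0.png

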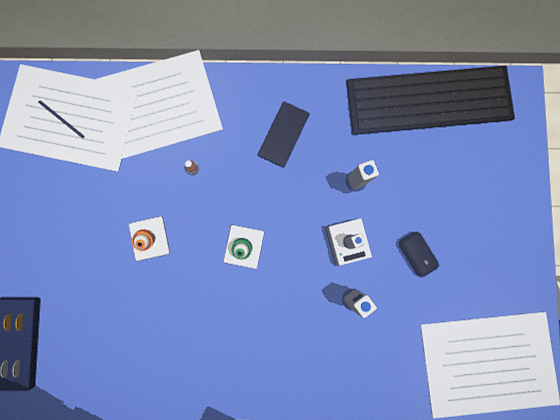

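View pics/scene0.png

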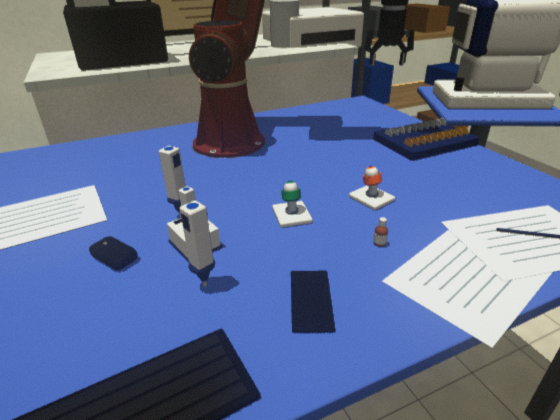

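The top view shows the dock with a short pen at about (355,240), and two taller free-standing pens at (365,172) and (363,305). The green eye is at (241,248) and the orange eye at (144,240). The docked pen fits the description because it is the smallest and stands in the dock. I'll measure it and confirm in a crop.

```bash
cat > h.py <<'E'
from station import arm
import numpy as np, cv2
def fl(m): return 210/np.tan(np.radians(m["fov_y"])/2)
def ray(n,u,v):
    m=arm.camera_model(n);T=np.linalg.inv(m["camera_from_world"]);f=fl(m)
    d=np.array([(u-m["cx"])/f,-(v-m["cy"])/f,-1.]);return T[:3,3],T[:3,:3]@d
def onz(n,u,v,z):
    o,d=ray(n,u,v);return o+d*(z-o[2])/d[2]
def at(n,u,v,dep):
    o,d=ray(n,u,v);return o+d*dep
def proj(n,p):
    m=arm.camera_model(n);c=m["camera_from_world"]@np.append(p,1);f=fl(m)
    return np.array([m["cx"]-f*c[0]/c[2],m["cy"]+f*c[1]/c[2]])
def cloud(n,D):
    m=arm.camera_model(n);T=np.linalg.inv(m["camera_from_world"]);f=fl(m)
    v,u=np.mgrid[:420,:560];c=np.stack([(u-m["cx"])/f*D,-(v-m["cy"])/f*D,-D],-1)
    return c@T[:3,:3].T+T[:3,3]
E
python3 - <<'E'
from h import *
b=cv2.imread("pics/top0.png");D=np.load("pics/top0.npy");P=cloud("top",D)
hsv=cv2.cvtColor(b,cv2.COLOR_BGR2HSV)
for (u,v) in((358,240),(368,170),(365,307),(240,249),(239,252),(360,225)): print((u,v),P[v,u].round(3),hsv[v,u])
white=((hsv[...,1]<60)&(hsv[...,2]>140)).astype(np.uint8)
for nm,(x0,y0,x1,y1),zl in(("dock",(320,212,380,272),(.04,.06)),("green",(215,215,275,275),(.005,.025)),("orange",(120,205,180,270),(.005,.025))):
    m=np.zeros((420,560),np.uint8);s=np.s_[y0:y1,x0:x1];m[s]=((P[s][...,2]>zl[0])&(P[s][...,2]<zl[1]))
    Q=P[m>0];r=cv2.minAreaRect(Q[:,:2].astype(np.float32)*1000);print(nm,r,Q[:,2].mean(),cv2.boxPoints(r).round(1).tolist())
# handle top & pupil
for nm,(x0,y0,x1,y1) in(("pen",(335,225,375,260)),("big1",(340,150,385,195)),("big2",(340,280,385,325))):
    s=P[y0:y1,x0:x1];z=np.percentile(s[...,2],99.5);Q=s[s[...,2]>z-.004];print(nm,z,cv2.minAreaRect(Q[:,:2].astype(np.float32)*1000),len(Q))
s=np.s_[225:270,220:265]
pup=((hsv[s][...,2]<60)).astype(np.uint8);n,l,st,c=cv2.connectedComponentsWithStats(pup)
for i in range(1,n):
    if st[i,4]>4:print(st[i],c[i]+[220,225],onz("top",*(c[i]+[220,225]),.088))
g=lambda f,x0,y0,x1,y1,k:cv2.resize(cv2.imread(f)[y0:y1,x0:x1],None,fx=k,fy=k,interpolation=cv2.INTER_CUBIC)
A=g("pics/top0.png",210,155,385,325,3);B=g("pics/scene0.png",145,135,265,305,3)
cv2.imwrite("pics/c1.png",cv2.resize(np.hstack([A,B]),(800,int(510*800/885))))
E
```

```text
(358, 240) [ 0.531 -0.251  0.138] [110 160 203]
(368, 170) [ 0.668 -0.265  0.178] [110 164 202]
(365, 307) [ 0.401 -0.254  0.182] [111 160 205]
(240, 249) [ 0.512 -0.007  0.091] [ 70 154 180]
(239, 252) [ 0.505 -0.005  0.089] [124 113  72]
(360, 225) [ 0.567 -0.274  0.052] [120   4 233]
dock ((529.5354614257812, -251.8815460205078), (89.87832641601562, 77.01211547851562), 14.31970500946045) 0.04968265714782989 [[476.5, -225.6999969482422], [495.5, -300.29998779296875], [582.5999755859375, -278.1000061035156], [563.5999755859375, -203.5]]
green ((521.3096923828125, -9.778846740722656), (79.98628234863281, 95.84856414794922), 78.91450500488281) 0.013046031351038927 [[466.6000061035156, -39.79999923706055], [560.7000122070312, -58.20000076293945], [576.0, 20.299999237060547], [482.0, 38.70000076293945]]
orange ((536.28271484375, 212.03952026367188), (90.33744812011719, 80.83450317382812), 13.054086685180664) 0.012984731837077691 [[483.20001220703125, 241.1999969482422], [501.3999938964844, 162.5], [589.4000244140625, 182.89999389648438], [571.2000122070312, 261.6000061035156]]
pen 0.14264224127929295 ((510.91754150390625, -170.7939453125), (24.838281631469727, 190.9058074951172), 13.052023887634277) 98
big1 0.1832220560485 ((596.6363525390625, -171.88002014160156), (32.24543762207031, 269.6963806152344), 37.6746940612793) 125
big2 0.1828061087419578 ((453.457275390625, -177.54510498046875), (223.81689453125, 34.39207458496094), 56.17909240722656) 179
```

View pics/c1.png

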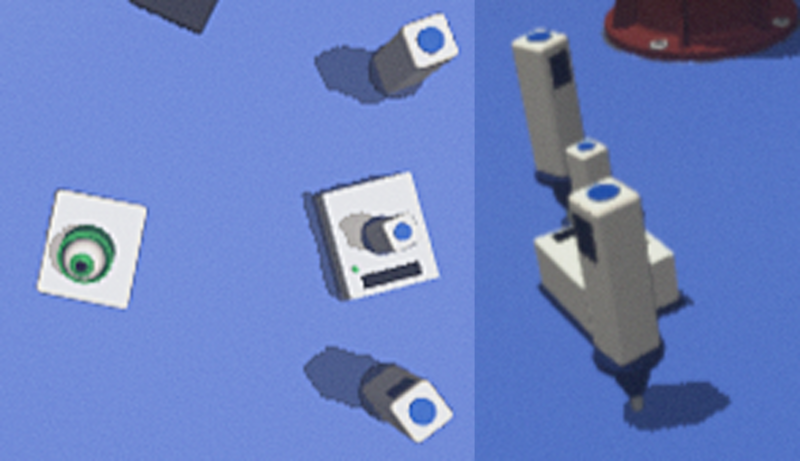

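The crop confirms it. The pen in the dock has its top at 0.14 m, against 0.183 m for the other two, so it is the smallest. Moving above it now.

Call:
step_arm([
  {"dx":-0.585,"dy":-0.563,"dz":-0.02,"yaw":-36},
  {"dx":-0.585,"dy":-0.563,"dz":-0.02,"yaw":-36},
  {"dx":-0.585,"dy":-0.563,"dz":-0.02,"yaw":-36},
  {"dx":-0.585,"dy":-0.563,"dz":-0.02,"yaw":-36},
  {"dx":-0.585,"dy":-0.563,"dz":-0.02,"yaw":-36},
  {"dx":-0.585,"dy":-0.563,"dz":-0.02,"yaw":-36},
  {"dx":-0.585,"dy":-0.563,"dz":-0.02,"yaw":-36},
  {"dx":-0.585,"dy":-0.563,"dz":-0.02,"yaw":-36},
])

```text
validation failed for argument at $.st...
```

Call:
step_arm([
  {"dx":-0.04,"dy":-0.04,"dz":-0.02,"yaw":-5,"jaw":0.085},
])

```text
time_s: 0.28
position: [0.2149, 0.4367, 0.2498]
orientation: [-179.9, -0.1, 163.7]
wrist_force: [1.4, -0.7, 0.7]
finger_gap: 0.085
```

Call:
step_arm([
  {"dx":-0.496,"dy":-0.572,"dz":0,"yaw":-30,"jaw":0.085},
  {"dx":-0.496,"dy":-0.572,"dz":0,"yaw":-30,"jaw":0.085},
  {"dx":-0.496,"dy":-0.572,"dz":0,"yaw":-30,"jaw":0.085},
  {"dx":-0.496,"dy":-0.572,"dz":0,"yaw":-30,"jaw":0.085},
  {"dx":-0.496,"dy":-0.572,"dz":0,"yaw":-30,"jaw":0.085},
  {"dx":-0.496,"dy":-0.572,"dz":0,"yaw":-30,"jaw":0.085},
  {"dx":-0.496,"dy":-0.572,"dz":0,"yaw":-30,"jaw":0.085},
  {"dx":-0.496,"dy":-0.572,"dz":0,"yaw":-30,"jaw":0.085},
])

```text
time_s: 1.27
position: [0.4119, 0.0033, 0.2516]
orientation: [-180.0, 0.0, -166.6]
wrist_force: [0.3, 1.1, 0.3]
finger_gap: 0.0852
```

Call:
step_arm([
  {"dx":-0.056,"dy":-0.274,"dz":0,"yaw":0,"jaw":0.085},
  {"dx":-0.056,"dy":-0.274,"dz":0,"yaw":0,"jaw":0.085},
  {"dx":-0.056,"dy":-0.274,"dz":0,"yaw":0,"jaw":0.085},
  {"dx":-0.056,"dy":-0.274,"dz":0,"yaw":0,"jaw":0.085},
  {"dx":-0.056,"dy":-0.274,"dz":0,"yaw":0,"jaw":0.085},
  {"dx":-0.056,"dy":-0.274,"dz":0,"yaw":0,"jaw":0.085},
])

```text
time_s: 2.02
position: [0.5297, -0.25, 0.2503]
orientation: [180.0, -0.0, -166.7]
wrist_force: [-0.5, 0.4, -0.4]
finger_gap: 0.0849
```

```bash
cat >> h.py <<'E'
from scipy.spatial.transform import Rotation as Ro
def pose(s):
    T=np.eye(4);T[:3,:3]=Ro.from_euler("xyz",s["orientation"],degrees=True).as_matrix();T[:3,3]=s["position"];return T
def wcast(T,uv):
    m=arm.camera_model("wrist");f=fl(m);uv=np.asarray(uv,float)-[m["cx"],m["cy"]]
    r=np.linalg.norm(uv,axis=-1,keepdims=True);th=r/f;k=np.sin(th)/np.maximum(r,1e-9)
    d=np.concatenate([uv[...,:1]*k,-uv[...,1:]*k,-np.cos(th)],-1)
    C=T@m["mount"];return C[:3,3],d@C[:3,:3].T,d
def wcloud(T,D):
    v,u=np.mgrid[:420,:560];o,w,d=wcast(T,np.stack([u,v],-1));return o+w*(D/-d[...,2])[...,None]
def wproj(T,p):
    m=arm.camera_model("wrist");c=(np.linalg.inv(T@m["mount"])@np.append(p,1))[:3]
    q=np.array([c[0],-c[1]]);th=np.arctan2(np.linalg.norm(q),-c[2]);return np.array([m["cx"],m["cy"]])+q/np.linalg.norm(q)*th*fl(m)
def grab(n,k):
    s=arm.sense();p,d=arm.capture(n);cv2.imwrite(f"pics/{n}{k}.png",p);return pose(s),p,d,s
E
python3 - <<'E'
from h import *
T,p,D,s=grab("wrist",1);print(s["position"].round(4),s["orientation"].round(2),s["time_s"])
P=wcloud(T,D)
r=P[...,:2]-[.53,-.251];near=np.linalg.norm(r,axis=-1)<.03
for z0,z1,nm in((.134,.146,"top"),):
    m=near&(P[...,2]>z0)&(P[...,2]<z1);m=m.astype(np.uint8);n,l,st,c=cv2.connectedComponentsWithStats(m);i=1+st[1:,4].argmax();Q=P[l==i]
    print(nm,cv2.minAreaRect(Q[:,:2].astype(np.float32)*1000),Q.mean(0),len(Q))
m=(np.linalg.norm(r,axis=-1)<.07)&(P[...,2]>.046)&(P[...,2]<.054);Q=P[m];print(cv2.minAreaRect(Q[:,:2].astype(np.float32)*1000),len(Q))
E
```

```text
[ 0.5297 -0.25    0.2503] [ 1.7996e+02 -5.0000e-02 -1.6672e+02] 2.025
top ((529.2169799804688, -250.1907501220703), (24.41229248046875, 24.030948638916016), 24.745359420776367) [ 0.52830743 -0.25031502  0.13969047] 829
((529.2210693359375, -249.93325805664062), (90.49412536621094, 76.59932708740234), 14.323978424072266) 4291
```

View pics/wrist1.png

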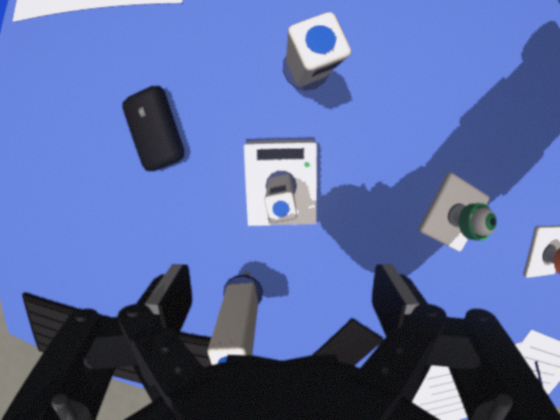

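The docked pen's top is at about (281,207) in the wrist view. Its handle is turned 24.7°, so I'll yaw the tool by −11° and go down.

Call:
step_arm([
  {"dx":0,"dy":0,"dz":0.05,"yaw":-10,"jaw":0.085},
  {"dx":0,"dy":0,"dz":0.09,"yaw":-11.4,"jaw":0.085},
  {"dx":0,"dy":0,"dz":0.125,"yaw":-11.4,"jaw":0.085},
  {"dx":0,"dy":0,"dz":0.154,"yaw":-11.4,"jaw":0.085},
  {"dx":0,"dy":0,"dz":0.154,"yaw":-11.4,"jaw":0.05},
  {"dx":0,"dy":0,"dz":0.154,"yaw":-11.4,"jaw":0.03},
  {"dx":0,"dy":0,"dz":0.154,"yaw":-11.4,"jaw":0.015},
  {"dx":0,"dy":0,"dz":0.154,"yaw":-11.4,"jaw":0.015},
])

```text
time_s: 3.08
position: [0.5301, -0.2485, 0.0986]
orientation: [-179.9, 0.1, -155.2]
wrist_force: [-0.4, 0.0, 5.2]
finger_gap: 0.0231
```

Call:
step_arm([
  {"dx":0,"dy":0,"dz":0,"yaw":0,"jaw":0.015},
  {"dx":0,"dy":0,"dz":0,"yaw":0,"jaw":0.015},
])

```text
time_s: 3.32
position: [0.5302, -0.2485, 0.0986]
orientation: [-179.9, 0.1, -155.2]
wrist_force: [-0.9, 0.4, 6.5]
finger_gap: 0.0235
```

Call:
step_arm([
  {"dx":0,"dy":0,"dz":-0.008,"yaw":0,"jaw":0.015},
  {"dx":0,"dy":0,"dz":-0.016,"yaw":0,"jaw":0.015},
  {"dx":0,"dy":0,"dz":-0.016,"yaw":0,"jaw":0.015},
  {"dx":0.004,"dy":0,"dz":-0.016,"yaw":0,"jaw":0.015},
  {"dx":0.008,"dy":0,"dz":-0.016,"yaw":0,"jaw":0.015},
  {"dx":0.012,"dy":0,"dz":-0.016,"yaw":0,"jaw":0.015},
])

```text
time_s: 4.08
position: [0.5205, -0.253, 0.114]
orientation: [-179.9, 0.3, -155.1]
wrist_force: [7.3, 1.2, 0.8]
finger_gap: 0.0235
```

Call:
step_arm([
  {"dx":0.003,"dy":0,"dz":0,"yaw":0,"jaw":0.015},
  {"dx":0.006,"dy":0,"dz":0,"yaw":0,"jaw":0.015},
  {"dx":0.009,"dy":0,"dz":0,"yaw":0,"jaw":0.015},
  {"dx":0.012,"dy":0,"dz":0,"yaw":0,"jaw":0.015},
])

```text
time_s: 4.58
position: [0.5096, -0.2582, 0.1139]
orientation: [-179.9, 0.2, -155.2]
wrist_force: [8.5, 2.9, -0.8]
finger_gap: 0.0231
```

```bash
python3 - <<'E'
from h import *
T,p,D,s=grab("scene",2);print(s["position"].round(4),s["orientation"].round(2),s["wrist_force"].round(2))
q=proj("scene",[.53,-.25,.1]).astype(int);print(q)
cv2.imwrite("pics/v2.png",cv2.resize(p[q[1]-75:q[1]+75,q[0]-90:q[0]+90],None,fx=4,fy=4,interpolation=cv2.INTER_CUBIC))
E
```

```text
[ 0.5096 -0.2582  0.1139] [-179.92    0.24 -155.15] [ 8.49  2.86 -0.79]
[188 204]
```

View pics/v2.png

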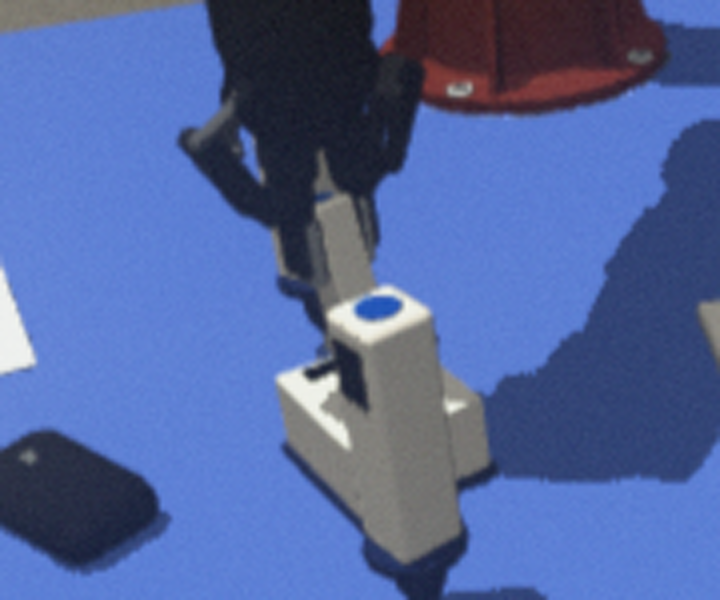

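The pen is pivoting in the pads: the force has levelled off at about 9 N and the handle leans visibly at (335,240). I'll go on to about 20°, then lift it free and measure.

Call:
step_arm([
  {"dx":0.003,"dy":0,"dz":0,"yaw":0,"jaw":0.015},
  {"dx":0.006,"dy":0,"dz":0,"yaw":0,"jaw":0.015},
  {"dx":0.009,"dy":0,"dz":0,"yaw":0,"jaw":0.015},
  {"dx":0.013,"dy":0,"dz":0,"yaw":0,"jaw":0.015},
  {"dx":0.013,"dy":0,"dz":0,"yaw":0,"jaw":0.015},
])

```text
time_s: 5.25
position: [0.4974, -0.2639, 0.114]
orientation: [-179.9, 0.2, -155.2]
wrist_force: [6.0, 1.1, 2.8]
finger_gap: 0.0234
```

Call:
step_arm([
  {"dx":0,"dy":0,"dz":-0.03,"yaw":0,"jaw":0.015},
  {"dx":0,"dy":0,"dz":-0.07,"yaw":0,"jaw":0.015},
  {"dx":0,"dy":0,"dz":-0.12,"yaw":0,"jaw":0.015},
  {"dx":0,"dy":0,"dz":-0.15,"yaw":-10,"jaw":0.015},
  {"dx":0,"dy":0,"dz":-0.15,"yaw":-20,"jaw":0.015},
  {"dx":0,"dy":0,"dz":-0.15,"yaw":-30,"jaw":0.015},
  {"dx":0,"dy":0,"dz":-0.15,"yaw":-40,"jaw":0.015},
  {"dx":0,"dy":0,"dz":-0.15,"yaw":-41,"jaw":0.015},
])

```text
time_s: 6.25
position: [0.4955, -0.2636, 0.2631]
orientation: [179.9, 0.0, -114.2]
wrist_force: [-0.0, -0.3, -0.6]
finger_gap: 0.0233
```

```bash
python3 - <<'E'
from h import *
T,p,D,s=grab("scene",3);print(s["position"].round(4),s["orientation"].round(2),s["wrist_force"].round(2),s["finger_gap"])
g=T[:3,3]-.019*T[:3,2]
for a in(15,20,25):
    print(a,[proj("scene",g+T[:3,:3]@[-l*np.sin(np.radians(a)),0,l*np.cos(np.radians(a))]).round(1).tolist() for l in(0,.0626,.1026)])
q=proj("scene",g).astype(int)
x0,y0=q[0]-60,q[1]-40;print(x0,y0)
cv2.imwrite("pics/v3.png",cv2.resize(p[y0:y0+100,x0:x0+120],None,fx=6,fy=6,interpolation=cv2.INTER_CUBIC))
E
```

```text
[ 0.4955 -0.2636  0.2631] [ 1.7994e+02  1.0000e-02 -1.1421e+02] [-0.02 -0.25 -0.58] 0.023256570264150442
15 [[163.2, 115.8], [176.9, 145.5], [185.0, 163.3]]
20 [[163.2, 115.8], [179.4, 144.7], [189.0, 162.0]]
25 [[163.2, 115.8], [181.8, 143.7], [192.9, 160.4]]
103 75
```

View pics/v3.png

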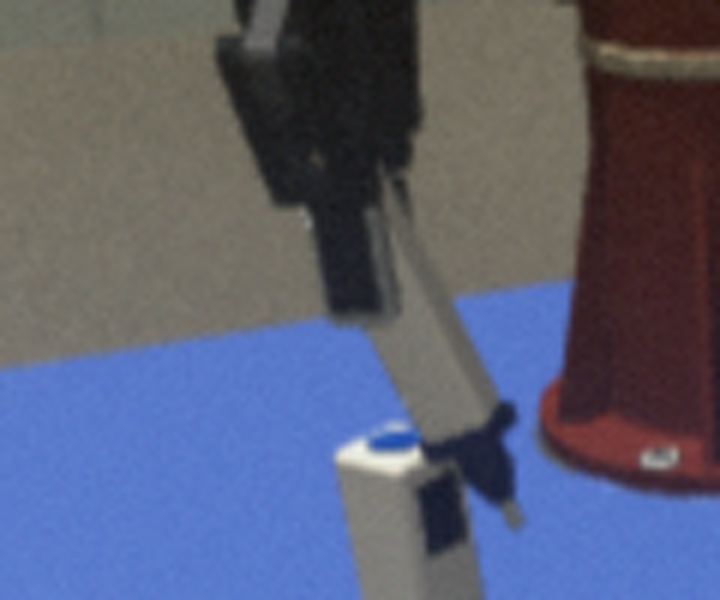

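```bash
cat > prof.py <<'E'
from h import *
def prof(k):
    T,p,D,s=grab("scene",k);P=cloud("scene",D);Q=(P-T[:3,3])@T[:3,:3]
    m=(abs(Q[...,1])<.022)&(Q[...,2]>.004)&(Q[...,2]<.09)&(abs(Q[...,0]+.02)<.045)
    Z=[];A=[];B=[]
    for z in np.arange(.006,.086,.004):
        q=Q[m&(abs(Q[...,2]-z)<.002)]
        if len(q)>3:
            a,b=q[:,0].min(),q[:,0].max();print(round(z,3),len(q),(a*1e3).round(1),(b*1e3).round(1),(q[:,1].mean()*1e3).round(1));Z.append(z);A.append(a);B.append(b)
    Z,A,B=map(np.array,(Z,A,B));h=(Z<.034)
    print("angles",[np.degrees(np.arctan(-np.polyfit(Z[h],v[h],1)[0])).round(2) for v in(A,B,(A+B)/2)])
    # face points
    hp=Q[m&(Q[...,2]<.034)]
    print("time",s["time_s"]);return Q,m,p,T
E
python3 - <<'E'
from prof import *
Q,m,p,T=prof(4)
hsv=cv2.cvtColor(p,cv2.COLOR_BGR2HSV)
v,u=np.nonzero(m);print(len(u))
# 2-D line via mask contour in image, axis angle compare with projection
w=m&(Q[...,2]<.045)&(hsv[...,2]>90)
pts=np.argwhere(w)[:,::-1].astype(np.float32);print(len(pts),np.linalg.svd(pts-pts.mean(0),full_matrices=False)[2][0],pts.mean(0))
E
```

```text
0.006 34 -24.7 -0.3 -10.4
0.01 35 -26.6 -1.4 -10.2
0.014 33 -27.9 -2.6 -10.6
0.018 30 -28.2 -4.2 -11.5
0.022 32 -29.9 -5.7 -10.4
0.026 36 -31.6 -6.9 -9.8
0.03 31 -33.0 -7.7 -11.5
0.034 33 -36.3 -8.6 -10.5
0.038 42 -39.4 -9.7 -10.2
0.042 30 -38.7 -11.7 -15.0
0.046 14 -33.3 -9.6 -12.6
0.05 20 -34.7 -14.7 -7.7
0.054 17 -37.0 -20.0 -6.6
0.058 13 -36.1 -21.2 -8.0
0.062 13 -35.8 -22.5 -6.3
0.066 7 -35.6 -28.1 -5.4
0.07 6 -36.5 -30.8 -4.6
0.074 6 -36.7 -32.6 -4.0
0.078 4 -36.9 -31.7 -3.1
angles [np.float64(18.21), np.float64(17.96), np.float64(18.08)]
time 6.3
436
281 [-0.69782877 -0.7162646 ] [175.50179 137.59074]
```

The pen stands at about 18° in the grip, both from the handle edges and from the tip at (189,162). I'll put the tip back in the hole for a small extra nudge of about 2°.

Call:
step_arm([
  {"dx":0.005,"dy":-0.025,"dz":0.03,"yaw":0,"jaw":0.015},
  {"dx":0.005,"dy":-0.025,"dz":0.08,"yaw":0,"jaw":0.015},
  {"dx":0.005,"dy":-0.025,"dz":0.115,"yaw":0,"jaw":0.015},
  {"dx":0.005,"dy":-0.025,"dz":0.135,"yaw":0,"jaw":0.015},
  {"dx":0.005,"dy":-0.025,"dz":0.149,"yaw":0,"jaw":0.015},
  {"dx":0.005,"dy":-0.025,"dz":0.149,"yaw":0,"jaw":0.015},
])

```text
time_s: 7.1
position: [0.5162, -0.2782, 0.1138]
orientation: [179.9, 0.0, -114.3]
wrist_force: [-0.5, -0.1, -0.5]
finger_gap: 0.0236
```

Call:
step_arm([
  {"dx":0.003,"dy":0,"dz":0,"yaw":0,"jaw":0.015},
  {"dx":0.005,"dy":0,"dz":0,"yaw":0,"jaw":0.015},
])

```text
time_s: 7.35
position: [0.5152, -0.2833, 0.1154]
orientation: [-179.9, 0.0, -114.2]
wrist_force: [2.3, 4.1, -0.3]
finger_gap: 0.0235
```

Call:
step_arm([
  {"dx":0.003,"dy":0,"dz":0,"yaw":0,"jaw":0.015},
  {"dx":0.0055,"dy":0,"dz":0,"yaw":0,"jaw":0.015},
])

```text
time_s: 7.6
position: [0.5134, -0.287, 0.1151]
orientation: [-179.9, 0.2, -114.2]
wrist_force: [3.6, 7.4, -0.5]
finger_gap: 0.0233
```

Call:
step_arm([
  {"dx":-0.003,"dy":0,"dz":-0.03,"yaw":0,"jaw":0.015},
  {"dx":-0.003,"dy":0,"dz":-0.08,"yaw":0,"jaw":0.015},
  {"dx":-0.003,"dy":0,"dz":-0.14,"yaw":0,"jaw":0.015},
  {"dx":-0.003,"dy":0,"dz":-0.15,"yaw":0,"jaw":0.015},
  {"dx":-0.003,"dy":0,"dz":-0.15,"yaw":0,"jaw":0.015},
])

```text
time_s: 8.22
position: [0.5138, -0.2858, 0.265]
orientation: [-179.9, -0.0, -114.2]
wrist_force: [0.5, -0.5, -0.3]
finger_gap: 0.023
```

```bash
python3 -c "
from prof import *
for k in (5,6): Q,m,p,T=prof(k)
print(T[:3,3])"
```

```text
0.006 40 -25.9 -0.8 -10.1
0.01 34 -27.9 -1.9 -10.8
0.014 37 -29.1 -5.2 -10.1
0.018 39 -30.5 -4.7 -10.0
0.022 40 -32.0 -5.5 -10.4
0.026 33 -33.2 -6.9 -10.6
0.03 35 -34.1 -9.2 -10.3
0.034 40 -40.4 -11.1 -9.8
0.038 43 -42.0 -12.4 -9.9
0.042 28 -37.4 -13.4 -14.9
0.046 20 -36.3 -10.3 -10.6
0.05 20 -38.3 -13.1 -7.5
0.054 15 -38.5 -23.0 -8.2
0.058 15 -39.1 -24.3 -7.3
0.062 13 -38.5 -27.9 -5.8
0.066 9 -38.3 -28.9 -4.5
0.07 6 -39.0 -33.5 -3.4
0.074 7 -40.3 -34.5 -3.7
angles [np.float64(18.85), np.float64(17.51), np.float64(18.19)]
time 8.225
0.006 40 -26.4 -1.3 -10.1
0.01 34 -27.2 -1.9 -11.2
0.014 37 -28.8 -4.1 -10.0
0.018 37 -30.6 -5.7 -10.3
0.022 37 -31.7 -6.6 -10.6
0.026 33 -32.9 -7.3 -9.9
0.03 35 -34.3 -9.8 -10.7
0.034 34 -40.2 -10.3 -10.3
0.038 52 -42.0 -12.9 -10.3
0.042 25 -34.3 -13.8 -15.2
0.046 19 -36.6 -10.4 -10.4
0.05 18 -38.0 -23.3 -7.6
0.054 18 -38.8 -22.5 -7.2
0.058 17 -38.8 -24.2 -7.6
0.062 9 -37.9 -29.3 -6.9
0.066 7 -37.8 -30.2 -4.7
0.07 5 -38.8 -34.8 -3.5
0.074 8 -40.3 -34.0 -3.4
angles [np.float64(18.74), np.float64(19.09), np.float64(18.91)]
time 8.275
[ 0.51326574 -0.28533288  0.26371238]
```

Tilt is now about 19°, within measuring error of 20°. Next, over to the green eye, turning so the lean azimuth matches.

Call:
step_arm([
  {"dx":-0.03,"dy":0.021,"dz":-0.02,"yaw":10,"jaw":0.015},
  {"dx":-0.07,"dy":0.05,"dz":-0.02,"yaw":20,"jaw":0.015},
  {"dx":-0.11,"dy":0.08,"dz":-0.02,"yaw":30,"jaw":0.015},
  {"dx":-0.15,"dy":0.107,"dz":-0.02,"yaw":40,"jaw":0.015},
  {"dx":-0.19,"dy":0.135,"dz":-0.02,"yaw":50,"jaw":0.015},
  {"dx":-0.22,"dy":0.157,"dz":-0.02,"yaw":60,"jaw":0.015},
  {"dx":-0.241,"dy":0.172,"dz":-0.02,"yaw":70,"jaw":0.015},
  {"dx":-0.241,"dy":0.172,"dz":-0.02,"yaw":76.8,"jaw":0.015},
])

```text
time_s: 9.32
position: [0.4541, 0.0067, 0.283]
orientation: [180.0, -0.2, 168.9]
wrist_force: [-0.5, -0.5, -1.3]
finger_gap: 0.0235
```

Call:
step_arm([
  {"dx":0,"dy":0,"dz":0,"yaw":0,"jaw":0.015},
  {"dx":0,"dy":0,"dz":0,"yaw":0,"jaw":0.015},
])

```text
time_s: 9.57
position: [0.4551, 0.0048, 0.2837]
orientation: [-180.0, -0.1, 169.1]
wrist_force: [-0.3, -0.3, -0.0]
finger_gap: 0.0231
```

```bash
python3 - <<'E'
from h import *
T,p,D,s=grab("wrist",7);print(s["position"].round(4),s["orientation"].round(2),s["wrist_force"].round(2),s["time_s"])
_,ps,Ds,_=grab("scene",7);_,pt,Dt,_=grab("top",7)
P=wcloud(T,D)
def foot(P,c=(.521,-.01)):
    m=(np.linalg.norm(P[...,:2]-c,axis=-1)<.075)&(P[...,2]>.008)&(P[...,2]<.02);Q=P[m]
    # edge-robust: trimmed rect
    r=cv2.minAreaRect(Q[:,:2].astype(np.float32)*1000);return r,len(Q)
print("wrist foot",foot(P));print("top foot",foot(cloud("top",Dt)))
print("tip exp top",proj("top",T@np.array([-.0375,0,.077,1])@np.eye(4)[:,:3]),"scene",proj("scene",(T@[-.0375,0,.077,1])[:3]),"pupil",proj("scene",[.505,-.005,.088]),proj("top",[.505,-.005,.088]),wproj(T,[.505,-.005,.088]))
k=lambda p,x0,y0,w,h,f:cv2.resize(p[y0:y0+h,x0:x0+w],None,fx=f,fy=f,interpolation=cv2.INTER_CUBIC)
q=wproj(T,[.505,-.005,.088]).astype(int);q2=proj("scene",[.505,-.005,.1]).astype(int)
a,b=max(q[0]-66,0),max(min(q[1]-65,290),0);c,d=q2[0]-66,q2[1]-80;print("crop",(a,b),(c,d))
cv2.imwrite("pics/v7.png",np.hstack([k(p,a,b,130,130,3),k(ps,c,d,130,130,3)]))
E
```

```text
[0.4551 0.0048 0.2837] [-1.7999e+02 -8.0000e-02  1.6914e+02] [-0.25 -0.31 -0.02] 9.575
wrist foot (((517.1627197265625, -7.061962127685547), (80.4423828125, 89.92334747314453), 79.03230285644531), 2534)
top foot (((518.4474487304688, -9.271713256835938), (79.75929260253906, 89.38458251953125), 78.85686492919922), 798)
tip exp top [232.77380867 259.03431966] scene [287.67166438 130.60834148] pupil [289.41934372 180.60362903] [239.19625573 252.21901521] [280.79340254 231.26847183]
crop (np.int64(214), np.int64(166)) (np.int64(223), np.int64(96))
```

View pics/v7.png

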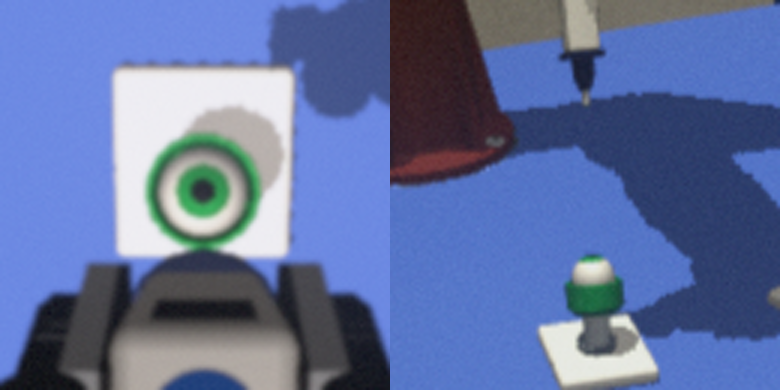

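The left crop (wrist) shows the green eye with its pupil at (281.7,229.3). The lean direction lies along tool x, and the foot square is aligned. The right crop (scene) shows the tip at (288.3,130.3), directly above the green eye. Next I'll get numbers from the top view.

```bash
python3 - <<'E'
from h import *
s=arm.sense();T=pose(s)
pw,ps,pt=[cv2.imread(f"pics/{n}7.png") for n in("wrist","scene","top")]
def blob(p,c,r,thr):
    x,y=int(c[0]-r),int(c[1]-r);g=cv2.cvtColor(p,cv2.COLOR_BGR2GRAY)[y:y+2*r,x:x+2*r].astype(float)
    w=np.clip(thr-g,0,None);v,u=np.mgrid[:2*r,:2*r];return (w*u).sum()/w.sum()+x,(w*v).sum()/w.sum()+y,g.min()
q=blob(pw,(281.7,229.3),7,80);print("wrist pupil",q)
o,d,_=wcast(T,q[:2]);d=d.ravel();print(o+d*(.088-o[2])/d[2])
def iris(p,c,r):
    x,y=int(c[0]-r),int(c[1]-r);h=cv2.cvtColor(p[y:y+2*r,x:x+2*r],cv2.COLOR_BGR2HSV);print(p[y:y+2*r,x:x+2*r].min(-1))
q=blob(pt,(239,252),6,85);print("top pupil",q,onz("top",*q[:2],.088))
print("tip top exp",proj("top",(T@[-.0375,0,.077,1])[:3]),proj("top",(T@[-.0345,0,.077,1])[:3]))
k=lambda p,x0,y0,w,h,f:cv2.resize(p[y0:y0+h,x0:x0+w],None,fx=f,fy=f,interpolation=cv2.INTER_CUBIC)
cv2.imwrite("pics/v8.png",np.hstack([k(pt,200,230,60,60,7),k(ps,270,120,36,72,5.8334)[:420]]))
E
```

```text
wrist pupil (np.float64(281.20081967213116), np.float64(228.94364754098362), np.float64(46.0))
[ 0.50301866 -0.00427011  0.088     ]
top pupil (np.float64(237.14086294416245), np.float64(253.75761421319797), np.float64(38.0)) [ 0.50169075 -0.00062854  0.088     ]
tip top exp [232.84183822 258.85915382] [232.51294353 260.44636748]
```

View pics/v8.png

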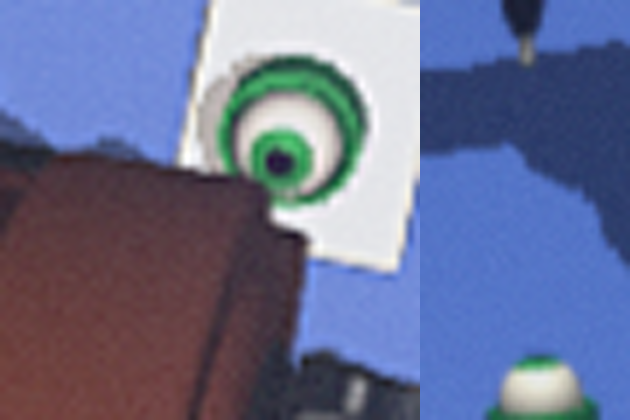

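The top view shows the pupil at (239.4,252.5), and the arm hides the tip. The two views together put the pupil at about (0.503, −0.005). Going down to a 10 mm stand-off.

Call:
step_arm([
  {"dx":-0.009,"dy":0,"dz":0.03,"yaw":0,"jaw":0.015},
  {"dx":-0.009,"dy":-0.0005,"dz":0.06,"yaw":0,"jaw":0.015},
  {"dx":-0.009,"dy":-0.0005,"dz":0.085,"yaw":0,"jaw":0.015},
  {"dx":-0.009,"dy":-0.0005,"dz":0.1,"yaw":0,"jaw":0.015},
  {"dx":-0.009,"dy":-0.0005,"dz":0.109,"yaw":0,"jaw":0.015},
  {"dx":-0.009,"dy":-0.0005,"dz":0.109,"yaw":0,"jaw":0.015},
  {"dx":-0.009,"dy":-0.0005,"dz":0.109,"yaw":0,"jaw":0.015},
])

```text
time_s: 10.6
position: [0.4646, 0.0026, 0.176]
orientation: [180.0, 0.0, 169.0]
wrist_force: [-0.5, -0.5, -1.7]
finger_gap: 0.0234
```

```bash
python3 - <<'E'
from h import *
T,p,D,s=grab("scene",9);_,pt,_,_=grab("top",9);_,pw,_,_=grab("wrist",9);print(s["position"].round(4),s["orientation"].round(2),s["wrist_force"].round(2),s["time_s"])
tip=(T@[-.0363,0,.077,1])[:3];print("tip",tip,proj("scene",tip),"pupil",proj("scene",[.503,-.005,.088]),"top",proj("top",tip))
k=lambda p,x0,y0,w,h,f:cv2.resize(p[y0:y0+h,x0:x0+w],None,fx=f,fy=f,interpolation=cv2.INTER_CUBIC)
cv2.imwrite("pics/v9.png",np.hstack([k(p,260,140,60,60,6.6667),k(pt,210,220,60,60,6.6667)]))
E
```

```text
[0.4646 0.0026 0.176 ] [1.8000e+02 5.0000e-02 1.6902e+02] [-0.53 -0.54 -1.67] 10.6
tip [ 0.50030722 -0.00428489  0.09905799] [288.8053416  175.54087817] pupil [289.05307308 180.25052174] top [238.43050867 254.41568411]
```

View pics/v9.png

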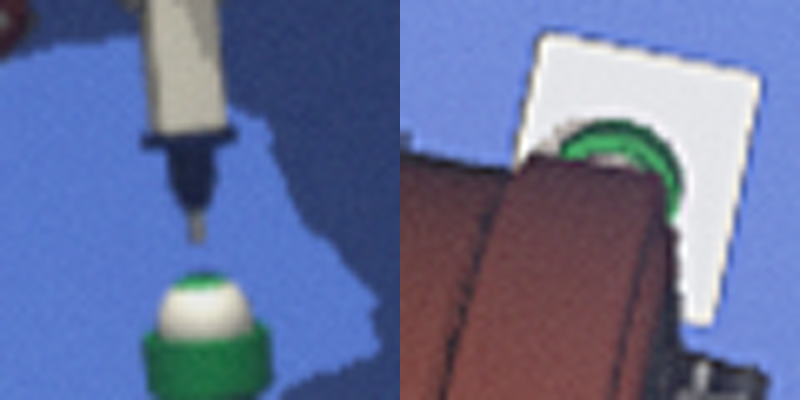

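```bash
python3 - <<'E'
from h import *
p=cv2.imread("pics/scene9.png");h=cv2.cvtColor(p,cv2.COLOR_BGR2HSV).astype(int)
g=(abs(h[...,0]-70)<22)&(h[...,1]>110)
for v in range(178,200):
    u=np.nonzero(g[v,275:310])[0]+275
    w=np.nonzero((h[v,275:310,1]<70)&(h[v,275:310,2]>110))[0]+275
    print(v,"green",(u.min(),u.max(),u.mean().round(2)) if len(u) else "","white",(w.min(),w.max(),w.mean().round(2)) if len(w) else "")
for v in range(158,178):
    b=p[v,280:300].astype(float);bg=np.array([200,110,80]);w=np.clip(150-b[:,0]+0,0,None);print(v,(w*np.arange(280,300)).sum()/max(w.sum(),1e-9).__float__(),end=" ")
E
```

```text
178 green  white 
179 green  white 
180 green  white 
181 green (np.int64(289), np.int64(292), np.float64(290.5)) white 
182 green (np.int64(287), np.int64(291), np.float64(289.0)) white (np.int64(293), np.int64(294), np.float64(293.5))
183 green  white (np.int64(285), np.int64(295), np.float64(290.0))
184 green  white (np.int64(285), np.int64(296), np.float64(290.5))
185 green  white (np.int64(284), np.int64(296), np.float64(290.0))
186 green  white (np.int64(284), np.int64(296), np.float64(290.0))
187 green  white (np.int64(284), np.int64(297), np.float64(290.5))
188 green  white (np.int64(284), np.int64(297), np.float64(290.5))
189 green (np.int64(298), np.int64(299), np.float64(298.5)) white (np.int64(284), np.int64(297), np.float64(290.5))
190 green (np.int64(282), np.int64(299), np.float64(292.5)) white (np.int64(284), np.int64(294), np.float64(289.0))
191 green (np.int64(282), np.int64(299), np.float64(291.36)) white 
192 green (np.int64(282), np.int64(299), np.float64(290.5)) white 
193 green (np.int64(282), np.int64(299), np.float64(290.5)) white 
194 green (np.int64(282), np.int64(299), np.float64(290.5)) white 
195 green (np.int64(282), np.int64(299), np.float64(290.5)) white 
196 green (np.int64(283), np.int64(299), np.float64(291.0)) white 
197 green (np.int64(283), np.int64(299), np.float64(291.0)) white 
198 green (np.int64(283), np.int64(298), np.float64(290.5)) white 
199 green (np.int64(284), np.int64(296), np.float64(290.0)) white 
158 286.3125 159 289.6263736263736 160 288.3589189189189 161 287.1278439869989 162 287.689381933439 163 287.99471830985914 164 288.04973357015984 165 288.24911660777383 166 288.33456561922367 167 288.2557251908397 168 288.4600431965443 169 288.61893203883494 170 288.6955128205128 171 288.69354838709677 172 288.6818181818182 173 288.8032786885246 174 289.0923076923077 175 289.0181818181818 176 0.0 177 0.0
```

Call:
step_arm([
  {"dx":-0.001,"dy":0.0012,"dz":0.004,"yaw":0,"jaw":0.015},
  {"dx":-0.0019,"dy":0.0012,"dz":0.0075,"yaw":0,"jaw":0.015},
  {"dx":-0.0019,"dy":0.0012,"dz":0.0075,"yaw":0,"jaw":0.015},
  {"dx":-0.0019,"dy":0.0012,"dz":0.0075,"yaw":0,"jaw":0.015},
])

```text
time_s: 11.25
position: [0.4662, 0.0036, 0.1679]
orientation: [-180.0, -0.0, 169.0]
wrist_force: [-1.2, -0.2, -1.2]
finger_gap: 0.0235
```

```bash
cat > eye.py <<'E'
from h import *
def eye(k,nf=6):
    T,p,D,s=grab("wrist",k);Ds=[D];F=[s["wrist_force"]]
    for _ in range(nf-1): Ds.append(arm.capture("wrist")[1]);F.append(arm.sense()["wrist_force"])
    D=np.median(Ds,0);P=wcloud(T,D);u=np.array([-.336,.065,.940]);c=np.array([.503,-.005,.088])
    Q=P-c;a=Q@u;r=np.linalg.norm(Q-a[...,None]*u,axis=-1)
    hsv=cv2.cvtColor(p,cv2.COLOR_BGR2HSV)
    g=(abs(hsv[...,0].astype(int)-70)<20)&(hsv[...,1]>90);w=(hsv[...,1]<80)&(hsv[...,2]>90)
    for nm,m in(("iris",g&(r<.010)&(r>.006)),("white",w&(r<.0155)&(r>.0115)&(abs(a+.006)<.015)),("cup",g&(r>.019)&(r<.0225)&(a<0)),):
        m=m&(abs(a)<.035);print(nm,m.sum(),"axial mm",(np.median(a[m])*1e3).round(2),"sphere residual",((a[m]+.017-np.sqrt(np.maximum(.017**2-r[m]**2,0))).mean()*1e3).round(2))
    print("F",np.mean(F,0).round(2),np.std(F,0).round(2),s["position"].round(4),s["time_s"])
    tip=(T@[-.0363,0,.077,1])[:3];print("tip axial",((tip-c)@u*1e3).round(2));return p,T
E
python3 - <<'E'
from eye import *
p,T=eye(10);q=wproj(T,[.503,-.005,.088]).astype(int);print(q)
a,b=q[0]-60,max(0,min(q[1]-60,300));cv2.imwrite("pics/v10.png",cv2.resize(p[b:b+120,a:a+120],None,fx=4,fy=4,interpolation=cv2.INTER_CUBIC));print(a,b)
E
```

```text
iris 0 axial mm nan sphere residual nan
white 37 axial mm -8.69 sphere residual 0.17
cup 180 axial mm -19.86 sphere residual -3.3
F [-0.17 -0.16 -0.62] [0.54 0.4  0.62] [0.4662 0.0036 0.1679] 11.25
tip axial 3.23
[278 267]
218 207
  return _methods._mean(a, axis=axis, dtype=dtype,
  ret = ret.dtype.type(ret / rcount)
eye.py:10: RuntimeWarning: Mean of empty slice.
  m=m&(abs(a)<.035);print(nm,m.sum(),"axial mm",(np.median(a[m])*1e3).round(2),"sphere residual",((a[m]+.017-np.sqrt(np.maximum(.017**2-r[m]**2,0))).mean()*1e3).round(2))
```

View pics/v10.png

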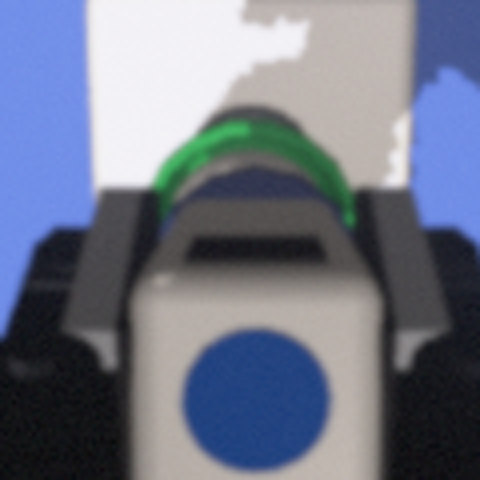

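The wrist crop shows only the ball's far white rim above the collar. Its depth residual is 0.17 mm with the eye up, which I'll use as the zero reference. Advancing along the axis.

Call:
step_arm([
  {"dx":-0.001,"dy":0,"dz":0.0028,"yaw":0,"jaw":0.015},
  {"dx":-0.002,"dy":0,"dz":0.0056,"yaw":0,"jaw":0.015},
  {"dx":-0.002,"dy":0,"dz":0.0056,"yaw":0,"jaw":0.015},
  {"dx":-0.002,"dy":0,"dz":0.0056,"yaw":0,"jaw":0.015},
])

```text
time_s: 12.05
position: [0.4682, 0.0032, 0.1623]
orientation: [-180.0, -0.0, 169.0]
wrist_force: [0.3, -0.2, -0.1]
finger_gap: 0.0233
```

```bash
cat >> eye.py <<'E'
def sc(k,nf=4):
    p,D=arm.capture("scene");cv2.imwrite(f"pics/scene{k}.png",p);Ds=[D]+[arm.capture("scene")[1] for _ in range(nf-1)]
    return p,np.median(Ds,0)
def seye(p,D):
    P=cloud("scene",D);u=np.array([-.336,.065,.940]);Q=P-[.503,-.005,.088];a=Q@u;r=np.linalg.norm(Q-a[...,None]*u,axis=-1)
    h=cv2.cvtColor(p,cv2.COLOR_BGR2HSV);w=(h[...,1]<70)&(h[...,2]>110)
    v,x=np.mgrid[:420,:560];w&=(x>283)&(x<298)&(v>180)&(v<196);g=(abs(h[...,0].astype(int)-70)<22)&(h[...,1]>110)&(x>280)&(x<302)
    print("scene white px",w.sum(),"rows/col",[(c,int(w[:,c].sum()),int(np.nonzero(w[:,c])[0].min()) if w[:,c].any() else 0) for c in range(286,296)],"cup top rows",[int(np.nonzero(g[186:200,c])[0].min())+186 for c in range(286,296)])
E
python3 - <<'E' 2>/dev/null
from eye import *
eye(11)
seye(cv2.imread("pics/scene9.png"),np.ones((420,560)))
p,D=sc(11,1);seye(p,D)
E
```

```text
iris 0 axial mm nan sphere residual nan
white 37 axial mm -11.91 sphere residual -2.95
cup 190 axial mm -19.91 sphere residual -3.51
F [ 0.21 -0.37 -0.22] [0.25 0.46 0.41] [0.4682 0.0032 0.1623] 12.05
tip axial -2.73
scene white px 104 rows/col [(286, 8, 183), (287, 8, 183), (288, 8, 183), (289, 8, 183), (290, 8, 183), (291, 8, 183), (292, 8, 183), (293, 9, 182), (294, 9, 182), (295, 7, 183)] cup top rows [192, 192, 192, 192, 191, 191, 191, 191, 191, 191]
scene white px 91 rows/col [(286, 7, 184), (287, 7, 184), (288, 7, 184), (289, 7, 184), (290, 8, 181), (291, 8, 181), (292, 7, 184), (293, 7, 184), (294, 7, 184), (295, 7, 184)] cup top rows [192, 192, 192, 192, 192, 191, 191, 191, 191, 191]
```

The wrist residual moved by −3.1 mm and the kinematics give −2.7 mm, so the eye is pressed about 3 mm. Going 3 mm further.

Call:
step_arm([
  {"dx":-0.0005,"dy":0,"dz":0.0014,"yaw":0,"jaw":0.015},
  {"dx":-0.001,"dy":0,"dz":0.0028,"yaw":0,"jaw":0.015},
  {"dx":-0.001,"dy":0,"dz":0.0028,"yaw":0,"jaw":0.015},
  {"dx":-0.001,"dy":0,"dz":0.0028,"yaw":0,"jaw":0.015},
])

```text
time_s: 12.9
position: [0.4693, 0.003, 0.1596]
orientation: [-180.0, 0.0, 169.0]
wrist_force: [-0.4, 0.5, 1.2]
finger_gap: 0.0231
```

```bash
python3 - <<'E' 2>/dev/null
from eye import *
eye(12,8)
p,D=sc(12,4);seye(p,D)
_,_,_,s=grab("scene",13);T=pose(s);Q=(cloud("scene",D)-T[:3,3])@T[:3,:3]
# tilt check from cloud: handle front-face (points facing camera) in tool frame x vs z
h=cv2.cvtColor(p,cv2.COLOR_BGR2HSV)
m=(abs(Q[...,1])<.010)&(Q[...,2]>.006)&(Q[...,2]<.034)&(abs(Q[...,0]+.02)<.04);q=Q[m]
k=np.polyfit(q[:,2],q[:,0],1);res=q[:,0]-np.polyval(k,q[:,2]);i=abs(res)<.005;k=np.polyfit(q[i,2],q[i,0],1);print("face tilt deg",np.degrees(np.arctan(-k[0])),i.sum(),res.std(), "face x at z0",k[1])
cv2.imwrite("pics/v12.png",cv2.resize(p[120:205,245:335],None,fx=7,fy=7,interpolation=cv2.INTER_CUBIC))
E
```

```text
iris 0 axial mm nan sphere residual nan
white 37 axial mm -14.74 sphere residual -5.86
cup 188 axial mm -19.85 sphere residual -3.31
F [-0.47  0.11  0.59] [0.53 0.27 0.54] [0.4693 0.003  0.1596] 12.9
tip axial -5.68
scene white px 75 rows/col [(286, 6, 185), (287, 5, 186), (288, 5, 186), (289, 5, 186), (290, 8, 181), (291, 7, 181), (292, 6, 185), (293, 6, 185), (294, 6, 185), (295, 6, 185)] cup top rows [192, 192, 192, 192, 192, 191, 191, 191, 191, 191]
face tilt deg 19.474127100157943 110 0.0008546290746347324 face x at z0 -0.023664620165076033
```

View pics/v12.png

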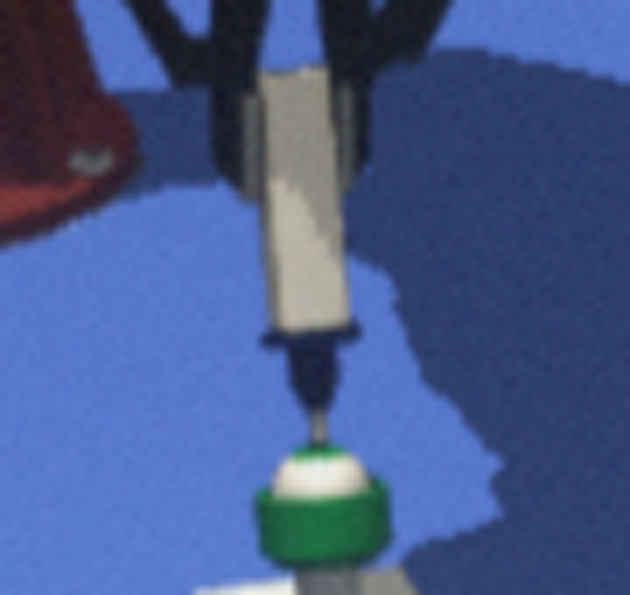

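The scene crop shows the tip at (318,445) on top of the green eye centred at (321,470), with the ball visibly sunk. The wrist gives 6.0 mm sunk and the tilt reads 19.5°. One last check is the in-plane offset of the tip from the eye axis, measured within one camera.

```bash
python3 - <<'E' 2>/dev/null
from eye import *
from scipy.optimize import least_squares
p,D=sc(14,6);s=arm.sense();T=pose(s);P=cloud("scene",D);h=cv2.cvtColor(p,cv2.COLOR_BGR2HSV).astype(int)
u=np.array([-.3357,.0653,.9397]);e2=T[:3,1].copy();e2-=e2@u*u;e2/=np.linalg.norm(e2);e1=np.cross(e2,u);print("e1 (lean-plane, + to world)",e1.round(2))
c=np.array([.503,-.005,.088]);L=lambda X:np.stack([(X-c)@e1,(X-c)@e2,(X-c)@u],-1)*1e3
v,x=np.mgrid[:420,:560]
g=(abs(h[...,0]-70)<22)&(h[...,1]>110)&(x>280)&(x<302)&(v>186)&(v<204);g=cv2.erode(g.astype(np.uint8),np.ones((3,3)))>0
C=L(P[g]);f=least_squares(lambda q:np.hypot(C[:,0]-q[0],C[:,1]-q[1])-23,[0,0],loss="soft_l1");print("cup axis offset mm",f.x.round(2),len(C),"rms",np.sqrt(np.mean(f.fun**2)).round(2))
Q=(P-T[:3,3])@T[:3,:3];m=(abs(Q[...,1])<.009)&(Q[...,2]>.006)&(Q[...,2]<.034)&(abs(Q[...,0]+.02)<.04);H=L(P[m])
k=np.polyfit(H[:,2],H[:,0],1);i=abs(H[:,0]-np.polyval(k,H[:,2]))<3;H=H[i];k=np.polyfit(H[:,2],H[:,0],1);sg=np.sign(k[1])
print("face line e1 at tip height(-6):",np.polyval(k,-6).round(2),"at 70:",np.polyval(k,70).round(2),"lean error deg",np.degrees(np.arctan(k[0])).round(2),"mid e2",H[:,1].mean().round(2))
print("axis e1 at tip (face minus 12 toward camera side):",(np.polyval(k,-6)-12*np.sign(e1[0])).round(2),"height range",H[:,2].min(),H[:,2].max(),s["time_s"])
E
```

```text
e1 (lean-plane, + to world) [ 0.92 -0.18  0.34]
cup axis offset mm [1.63 0.76] 101 rms 0.66
face line e1 at tip height(-6): 13.12 at 70: 14.29 lean error deg 0.88 mid e2 1.25
axis e1 at tip (face minus 12 toward camera side): 1.12 height range 35.140927747192116 64.21113706120455 13.85
```

The tip is within about 0.7 mm of the eye axis, the tilt error is about 0.9°, and the eye is sunk about 6 mm. Handing in.

```bash
python3 - <<'E' 2>/dev/null
from eye import *
eye(15,3);print(arm.finish_job())
E
```

```text
iris 0 axial mm nan sphere residual nan
white 37 axial mm -14.97 sphere residual -5.89
cup 187 axial mm -19.82 sphere residual -3.25
F [-0.18 -0.07  0.65] [0.29 0.49 0.15] [0.4693 0.003  0.1596] 13.85
tip axial -5.69
the job is handed in; nothing more can be done
None
```

The job is handed in at about 14 s, with the gripper still holding the pen on the green eye's pupil and the eye pressed about halfway. The hand-in gives no verdict.

I took the smallest pen, the one standing in the dock. The arm moves cannot tilt the tool, so I pivoted the pen in the pads against the rim of the dock hole. I then turned it to the eye's lean, set the tip on the pupil and pressed along the eye's axis.

| Last check | Result |
|---|---|
| Eye sunk (wrist depth) | 6.1 mm, against 6 mm wanted |
| Eye sunk (arm position) | 5.7 mm |
| Lean error | 0.9°; an earlier reading from the handle's edges put it nearer 1–1.5° |
| Tip off the eye's axis | about 0.7 mm |

- **Force:** the wrist force changed by only about 1.3 N from before contact. That agrees with halfway, but its noise of about 0.5 N makes it a weak check.
- **Camera differences:** the cameras differed by 1–2 mm in absolute position, so I measured the tip offset within one view.
- **Other items:** I did not go near the orange eye, bottle, phone or mouse with the pen, but I took no final picture to check them.

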